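Snap a filter cassette shut in the hand press

TASK

Stand the open filter cassette in the nest of the small hand press, between its two rails and with its round cover facing one of the two jaws, and let go of it. Then squeeze the press's two handles together slowly until you feel the cover resist and then give as it snaps home, and stop squeezing there, because pressing on would crush the cassette; push the cover in with the press only, not with the fingers. Open the grip so that the handles spring apart, and leave the closed cassette standing in the nest, with none of the things around it knocked over.

Things in the scene. Friction and masses are not known exactly. Their poses are not given: they have to be found in the camera images.
- cassette_mid (a point): Centre of the loose, heavy white filter cassette (0.5 kg), 20 mm above its foot. z up; y along its axis from the back to the cover. Body: an upright block 36 mm along x, 40 mm tall, from y = -13.25 to +4.75 mm; behind it a round boss 24 mm across, 6 mm long. Overall 38.5 mm along y while open. Grasp it on the block's two x faces. Either way round in the press will do.
- cover_face (a point): Centre of the outer face of the cassette's cover; axes as cassette_mid. The cover is a ribbed disc 32 mm across, 8 mm thick, on a thinner grey neck. Its face is at y = +15.25 mm from cassette_mid while open, +12.75 mm when home. It resists with about 18 N at first, less as it goes in, and from about 2 mm on snaps home by itself and stays; let go sooner, it springs back.
- cover: The cover with its black rubber septum (20 mm across, standing 4 mm out of the cover's face); origin where the cassette's foot centre is while open. Once home, the septum gives way only above about 20 N, by 1 mm per 4 N; over 26 N at the jaw the cassette is crushed.
- press: Hand press, fixed to the worktop: grey base plate 124 x 112 mm; origin on the worktop under the nest's centre. x points from the handle ends to the hinges (away from the robot at yaw 0), y to the left handle, z up. Its two handles are upright bars along x, from vertical hinge pins 70 mm behind the nest, past it, to grips 63 mm in front; bars 25 to 51 mm above the worktop.
- nest (a point): Centre of the nest's floor, 18 mm above the worktop; axes as the press. The cassette stands here with its 36 mm width along x, between two rails along y, 39 mm apart and 6.5 mm tall; along y it can slide, and the jaws shift it there. The handles beside the nest are 66 mm apart inside. A domed jaw on each, 20 mm above the nest's floor, presses along y on the cassette's ends.
- grip_left (a point): Middle of the left handle's black grip, an upright bar 62 mm long, 9 mm thick, 30 mm tall, 38 mm above the worktop, nothing under it. Open, the two grips measure 66 mm over their outer faces; a gripper takes them from above, one finger outside each. Force at a grip is about 1/1.9 of that at the jaw, plus 0.6 to 1.3 N of return spring.
- grip_right (a point): The same for the right handle's grip.
- handle_left (a joint): Hinge of the left handle (y = +37.5 mm in the press): 0 = sprung open, grows as it is squeezed towards the other, at most 0.17 rad. 133 mm from hinge to grip, 70 mm to jaw. Its jaw tip is fixed, 23.25 mm from the nest's centre while open. The spring opens it when let go.
- handle_right (a joint): The same for the right handle (y = -37.5 mm), not geared to the left. Its jaw is a stiff screw, left by the last user with its tip anywhere from 23.25 to 31.25 mm from the nest's centre (no need to turn it), so where in the squeeze the cover meets the jaws and snaps is not known beforehand.
- media_bottle: Bystander: pink-filled screw-cap bottle, 69 mm across, 136 mm tall; origin under its foot. Leave it standing.
- beaker: Bystander: clear beaker, 58 mm across, 70 mm tall; origin under its foot. Leave it standing.
- sample_pot: Bystander: small screw-cap pot, 29 mm across, 46 mm tall; origin under its foot. Leave it standing.
- reagent: Bystander: white capped reagent bottle, 47 mm across, 88 mm tall; origin under its foot. Leave it standing.
Not all that is in view belongs to the job. What is meant by the part that bears cassette_mid is not yellow, and is the larger of those in its own colour.

How it is judged (in metres and radians):
On the way, in this order (a step that is already met when the one before it is completed fails the run):
1. the open cassette stands in the nest between the rails, let go (x of cassette_mid in the frame of nest between -0.004 and 0.004 m and y of cassette_mid in the frame of nest between -0.012 and 0.012 m and z of cassette_mid in the frame of nest between 0.0175 and 0.0225 m and angle between cassette_mid's own z axis and vertical below 0.1 rad and y of cover_face in the frame of cassette_mid above 0.0143 m and contact force between the fingers and cassette below 0.2 N), for 0.2 s.
2. the handles are squeezed and the cover has snapped home in the nest (x of cassette_mid in the frame of nest between -0.004 and 0.004 m and y of cassette_mid in the frame of nest between -0.012 and 0.012 m and z of cassette_mid in the frame of nest between 0.0175 and 0.0225 m and angle between cassette_mid's own z axis and vertical below 0.1 rad and y of cover_face in the frame of cassette_mid below 0.0136 m and value of joint each of handle_left, handle_right above 0.03 rad), for 0.05 s.
At the end, for the whole second after the job is handed in: The cassette stands upright (within 0.1 rad) on the nest's floor (within 2.5 mm), within 4 mm of the nest centre across the rails and 12 mm along them, its cover home to within 0.9 mm; both handles are sprung open (under 0.02 rad) and all is at rest (x of cassette_mid in the frame of nest between -0.004 and 0.004 m and y of cassette_mid in the frame of nest between -0.012 and 0.012 m and z of cassette_mid in the frame of nest between 0.0175 and 0.0225 m and angle between cassette_mid's own z axis and vertical below 0.1 rad and y of cover_face in the frame of cassette_mid below 0.0136 m and value of joint each of handle_left, handle_right below 0.02 rad and linear speed of cover below 0.02 m/s); the robot touches nothing.
It fails at once if the cassette is crushed: a jaw presses on it with more than 26 N (contact force between press and cover above 26 N).
It fails at once if the fingers push on the cover (contact force between the fingers and cover above 2 N).
It fails at once if a bystander is knocked over (angle between any of media_bottle, beaker, sample_pot, reagent's own z axis and vertical above 0.5 rad).
It also fails if it takes over 58 s, if anything falls off the work surface, if the arm or the gripper's body presses on something with over 40 N, if the wrist force passes 120 N, or if a joint passes its speed limit or range.

ROBOT

A 6-joint arm with a two-finger parallel gripper is mounted at the origin on a cart in front of the work surface, level with it; the furniture and walls round the work are solid. World frame = base frame: x ahead of the robot, y to its left, z up, the work surface at z = 0. Lengths are in m, angles in degrees, forces in N, time in s.
With the tool pointing down it reaches from about 0.4 to 0.825 m from the base axis. Payload 7 kg.
Tool frame: the origin (TCP) lies between the finger pads; the fingertips stand 25 mm ahead of it and the grasp point (between the pads) lies 6 mm ahead of it; z points along the fingers, y is the line along which they close (so a half turn about z gives the same grasp; the last joint's range is limited). The gripper opens to 88 mm and grips with 3 to 60 N. Pads are 19 mm wide; open, the fingers measure 130 mm over their backs; the gripper's body (78 mm by 193 mm) begins 47 mm behind the grasp point.
Start: joints at [-47.321, 20.546, 0.682, 0, -70.136, -16.507], TCP at [0.298, -0.606, 0.252] pointing down, gripper open.
Joint ranges: [-176.03, 176.03], [-82.01, 121.73], [-58.28, 71.71], [-173.87, 95.51], [-174.79, -0.11], [-173.66, 173.66]. Speed limits (degrees/s): [136.94, 136.94, 172.46, 180, 180, 180].

INTERFACE

Orientations are given as [roll, pitch, yaw] about the fixed x, y, z axes, in that order (R = Rz(yaw) Ry(pitch) Rx(roll)).
In Python, from plant import r gives the robot as it stands.
- The arm moves only by the shell command python3 -m crank 'ROWS' [FORCE]. ROWS is JSON, a list of rows, each a list of 3 entries, a list of its own where there are three numbers: the turn, a rotation vector about the tool's x, y, z in degrees, then the shift along the tool's x, y, z in cm, then the closure, from -1 (fully open) to 1 (shut). In form: [[[wx, wy, wz], [dx, dy, dz], fingers], ...]. A call has 1 to 8 rows; each row shifts and turns the commanded pose from where the row before left it, along the tool's axes as they then stand; what a row does not reach is not made up. A row lasts 1/10 s, in which the tool goes at most 50 mm and 8.59 degrees, less where a joint would pass 70% of its speed; a pose out of reach is approached as far as the arm can. A call with a gripper value outside its range is refused whole. The fingers move at their own pace and stop on an object; FORCE is the grip in N (left out, the last holds). Time passes only in rows, so rows that do not move let the fingers close. It gives the time, the measured TCP pose, the force, the opening and the grip force at its end, in the units of the state.
- r.get_state(): the state, without advancing time (a new reading comes with each control period).
- r.capture(name): name is "side" or "top"; returns a dict with "color" (384x512x3 uint8, red, green, blue), "range_z" (384x512 float32, m along the optical axis (not along the pixel's ray), 0 where there is no reading), "intrinsics" (3x3 intrinsics, pixels), "world_from_camera" (4x4, takes a point from camera to world coordinates). Camera axes: x right, y down, z forward; pixel columns grow to the right and rows downward; lengths in m; the calibration is good to about 2 mm. A picture is of the moment at which its call begins.
- r.close_job(): hands the job in; it is judged then, once.
The state is a dict: "time_s": time; "joints": joint angles; "qd": joint speeds; "joint_torque": joint torques, N m; "tcp_pos": TCP position; "eef_rot": TCP orientation; "contact_force": force on the tool from outside, world axes, zero at the start; "moment": the same for the moment, N m; "gripper_width": finger opening in m; "gripper_force": force on a finger pad.
Only numpy, scipy, OpenCV 4.12 (cv2) and the standard library are available. Lean on these libraries where they do the work, as an engineer would, in place of code of your own. Each camera call takes 0.05 s, during which the arm holds its last target. There are 200 camera calls.

## Working session

There is one attempt and no reset: what is moved stays moved. The work goes in short steps, Python scripts to look and compute and a shell command to move; the robot and the scene stay as the last step left them, time stands still between calls to the robot, and variables do not carry over. Pictures are saved under pics/ and viewed, at most 10 in all, crops included, and the job is handed in when it is done.

```bash
ls; mkdir -p pics
cat > h.py <<'E'
import numpy as np,cv2
from plant import r
def cap(n,save=None):
    c=r.capture(n)
    if save: cv2.imwrite('pics/'+save,c['color'][:,:,::-1])
    return c
def cloud(c):
    z=c['range_z'];K=c['intrinsics'];T=c['world_from_camera']
    v,u=np.mgrid[:z.shape[0],:z.shape[1]]
    P=np.stack([(u-K[0,2])/K[0,0]*z,(v-K[1,2])/K[1,1]*z,z],-1)@T[:3,:3].T+T[:3,3]
    P[z==0]=np.nan
    return P
E
python3 - <<'E'
from h import *
for n in('top','side'):
    c=cap(n,n+'1.png');np.savez(n+'1.npz',**c);print(c['intrinsics'],c['world_from_camera'])
print(r.get_state())
E
```

```text
pics
[[494.5345572    0.         256.79289872]
 [  0.         494.5345572  193.21182596]
 [  0.           0.           1.        ]] [[ 0.01927428 -0.97887103  0.20356818  0.40583273]
 [-0.99981114 -0.01937718  0.00148781  0.27244989]
 [ 0.00248821 -0.20355841 -0.97905964  1.05541584]
 [ 0.          0.          0.          1.        ]]
[[410.14080659   0.         247.27115127]
 [  0.         410.14080659 196.28028242]
 [  0.           0.           1.        ]] [[-0.92879126 -0.1936642   0.31597621  0.30742993]
 [-0.37031488  0.5186046  -0.77065956  0.97925942]
 [-0.01461755 -0.83279256 -0.55339216  0.55516698]
 [ 0.          0.          0.          1.        ]]
{'time_s': 0.1, 'joints': array([-4.73203268e+01,  2.05864134e+01,  6.41345987e-01, -1.72649243e-02,
       -7.01352160e+01, -1.65076394e+01]), 'qd': array([ 0.01008944, -0.02556541,  0.1876366 ,  0.04568939,  0.05878124,
       -0.05164957]), 'joint_torque': array([-1.87337064e-03, -5.84162343e+01,  2.93749487e+01,  7.01556802e+00,
        1.01473005e-02, -7.04606600e-05]), 'tcp_pos': array([ 0.29754484, -0.60546131,  0.25074583]), 'eef_rot': array([ 1.79918413e+02, -7.25178857e-03, -1.53833839e+02]), 'contact_force': array([ 0.52849082,  0.37240074, -0.50949381]), 'moment': array([ 0.01331503, -0.02931903, -0.02510456]), 'gripper_force': 0.0, 'gripper_width': 0.08820096029524666}
```

View pics/top1.png

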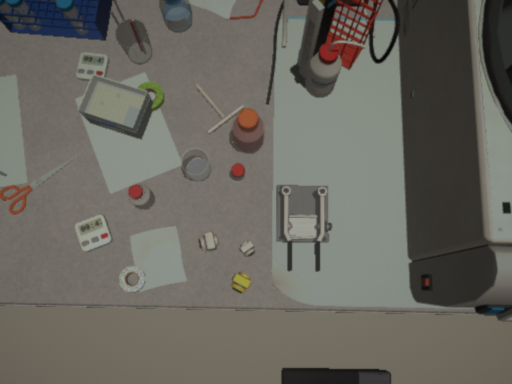

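View pics/side1.png

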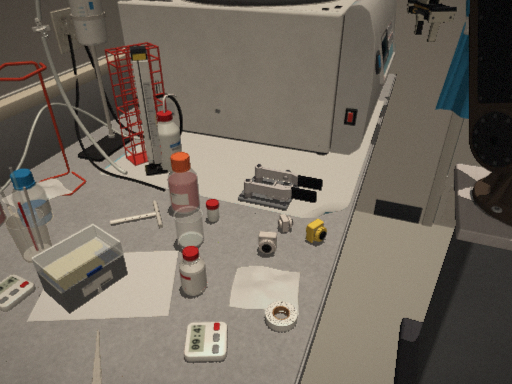

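The top view shows the larger white cassette at about (208,241), with a smaller white one at (248,248) and a yellow one at (241,282). The press is at about (303,215), its grips running down to (304,255). The sample pot is at (238,171).

Run:
```python
from h import *
c=np.load('top1.npz');s=np.load('side1.npz')
a=cv2.resize(c['color'][180:280,190:340,::-1],None,fx=5.3,fy=5.3,interpolation=cv2.INTER_CUBIC)[:590]
b=cv2.resize(s['color'][150:270,235:335,::-1],None,fx=5,fy=5,interpolation=cv2.INTER_CUBIC)
cv2.imwrite('pics/a.png',a);cv2.imwrite('pics/b.png',b)
for n,d,(u0,u1,v0,v1) in(('cass top',c,(190,225,225,258)),('cass side',s,(252,283,228,260)),('press top',c,(270,340,180,275))):
    P=cloud(d)[v0:v1,u0:u1].reshape(-1,3);P=P[np.isfinite(P[:,0])];P=P[P[:,2]>.01]
    print(n,len(P),P.min(0),P.max(0))
    for h in np.arange(.005,.075,.005):
        q=P[abs(P[:,2]-h)<.0025]
        if len(q)>3: print(round(h,3),len(q),q.mean(0)[:2].round(4),q.min(0)[:2].round(3),q.max(0)[:2].round(3))
```

```text
cass top 291 [0.49732201 0.35445916 0.01051793] [0.53380797 0.39432596 0.04397585]
0.015 4 [0.5075 0.3654] [0.498 0.359] [0.532 0.37 ]
0.02 9 [0.5095 0.3658] [0.498 0.355] [0.53 0.39]
0.025 24 [0.512  0.3733] [0.497 0.355] [0.529 0.391]
0.03 54 [0.5134 0.3756] [0.499 0.354] [0.527 0.394]
0.035 61 [0.5146 0.3772] [0.499 0.356] [0.534 0.39 ]
0.04 129 [0.5158 0.3705] [0.498 0.36 ] [0.533 0.387]
0.045 9 [0.5162 0.3698] [0.506 0.364] [0.527 0.374]
cass side 344 [0.49484214 0.36073369 0.01074512] [0.53251865 0.39590514 0.04065873]
0.01 10 [0.5076 0.3867] [0.496 0.368] [0.525 0.394]
0.015 31 [0.5091 0.3906] [0.495 0.369] [0.525 0.395]
0.02 41 [0.5069 0.3881] [0.495 0.37 ] [0.529 0.396]
0.025 51 [0.5102 0.3875] [0.496 0.372] [0.529 0.395]
0.03 64 [0.5105 0.3847] [0.496 0.371] [0.529 0.394]
0.035 75 [0.5125 0.378 ] [0.496 0.361] [0.533 0.39 ]
0.04 72 [0.5145 0.3717] [0.497 0.361] [0.532 0.382]
press top 3017 [0.45727325 0.11933663 0.01001606] [0.64253875 0.23279519 0.05927208]
0.01 695 [0.5934 0.1814] [0.519 0.121] [0.643 0.233]
0.015 823 [0.5794 0.1786] [0.52  0.122] [0.641 0.232]
0.02 365 [0.5534 0.1759] [0.524 0.124] [0.638 0.224]
0.025 93 [0.5487 0.1729] [0.496 0.144] [0.618 0.222]
0.03 21 [0.5575 0.1765] [0.457 0.146] [0.619 0.223]
0.035 17 [0.5412 0.1775] [0.458 0.133] [0.623 0.219]
0.04 81 [0.5492 0.1662] [0.458 0.119] [0.618 0.223]
0.045 145 [0.5446 0.1711] [0.464 0.12 ] [0.629 0.224]
0.05 496 [0.5456 0.1769] [0.458 0.121] [0.631 0.224]
0.055 267 [0.5528 0.1764] [0.457 0.131] [0.631 0.222]
0.06 14 [0.6212 0.1882] [0.618 0.138] [0.625 0.218]
```

View pics/a.png

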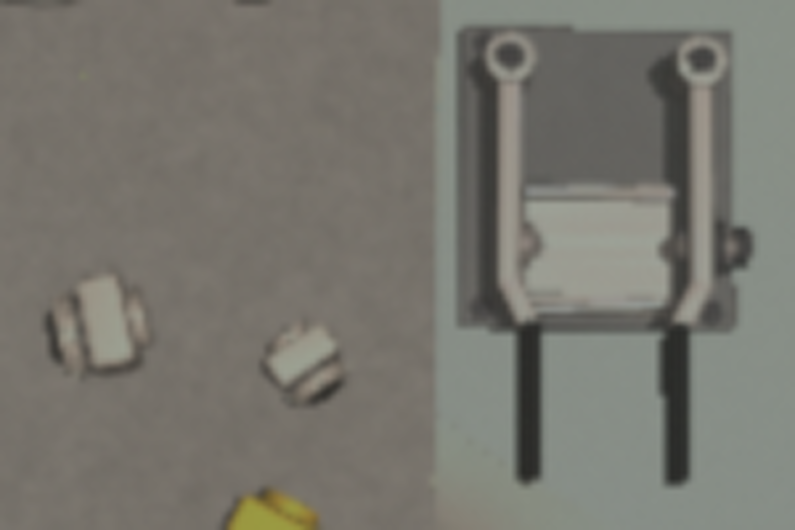

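View pics/b.png

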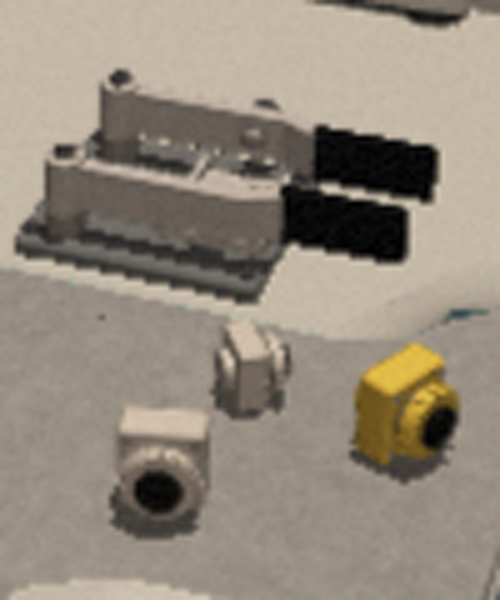

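The top crop shows the cassette's block top at crop (105,322), cover towards image-left (+y), slightly rotated. The press's two hinge pins are at (511,57) and (703,60), the black grips at x≈528 and 677, and the screw knob on the right handle. The side crop confirms the cover with its black septum faces the side camera.

```bash
cat >> h.py <<'E'
def ray(c,uv,h):
    K=c['intrinsics'];T=c['world_from_camera'];uv=np.atleast_2d(uv).astype(float)
    d=np.c_[(uv[:,0]-K[0,2])/K[0,0],(uv[:,1]-K[1,2])/K[1,1],np.ones(len(uv))]@T[:3,:3].T
    return (T[:3,3]+d*((h-T[2,3])/d[:,2])[:,None])[:,:2]
def rect(P):
    (x,y),(w,h),a=cv2.minAreaRect((P*1000).astype(np.float32))
    return np.round([x,y,w,h,a],1)
E
python3 - <<'E'
from h import *
c=np.load('top1.npz');im=c['color'];g=cv2.cvtColor(im,cv2.COLOR_RGB2GRAY)
print(g[230:253,196:222])
P=cloud(c)
def comps(m,off,h,mn=20):
    n,l,st,ce=cv2.connectedComponentsWithStats(m.astype(np.uint8))
    for i in range(1,n):
        if st[i,4]>=mn:
            v,u=np.where(l==i);uv=np.c_[u,v]+off
            Q=ray(c,uv,h);print(st[i,4],ce[i]+off,'rect',rect(Q),'mean',Q.mean(0).round(4),'z',np.nanmedian(P[uv[:,1],uv[:,0],2]).round(4))
print('cass')
for t in(155,165,175): print(t);comps(g[225:258,192:225]>t,[192,225],.040)
print('grips');comps(g[235:275,275:335]<60,[275,235],.053)
m=g[183:200,275:335]
print('plate')
u,v=[],[]
comps((g[180:245,272:335]<115),[272,180],.01,100)
# yaw from hinge pins
k=cv2.HoughCircles(cv2.resize(g[180:200,275:335],None,fx=8,fy=8,interpolation=cv2.INTER_CUBIC),cv2.HOUGH_GRADIENT,1,60,param1=100,param2=15,minRadius=20,maxRadius=50)
if k is not None:
    for q in k[0]:
        uv=(q[:2]+.5)/8-.5+[275,180];print(uv,q[2]/8,ray(c,uv,.06))
E
```

```text
[[116 116 114 115 114 113 115 116 115 115 115 115 113 114 110 108 111 115
  116 117 117 116 116 115 115 115]
 [116 115 114 114 113 112 113 115 114 111 109 113 116 119 115 111 107 113
  118 118 117 118 116 116 115 115]
 [117 116 116 114 112 111 113 113 112 110 111 120 129 136 137 131 106 108
  116 117 116 117 117 116 116 115]
 [117 115 115 113 112 112 113 112 115 128 137 144 148 150 150 142 109 104
  112 110 113 116 117 117 117 115]
 [118 116 114 114 113 113 111 106 119 138 147 149 150 151 151 148 124  98
  103 100 105 114 116 117 118 116]
 [115 115 115 113 114 110 103  95 104 134 146 149 150 150 152 151 134 101
  100 104 103 112 116 116 116 115]
 [114 114 114 110 112 106 102  85  82 124 145 149 151 151 153 153 140 107
  110 118 109 111 116 116 116 114]
 [114 112 112 110 115 115 114  94  80 116 142 149 151 151 153 152 142 111
  122 132 117 109 113 115 114 114]
 [115 112 107  98 114 122 119 102  87 115 142 150 151 152 153 153 147 120
  131 142 133 108 109 115 114 114]
 [115 112  95  75 110 127 126 116  98 115 141 150 150 152 153 153 151 132
  133 146 145 112 108 115 114 115]
 [115 111 
[... 1040 characters left out ...]
  80
   78  85  99 110 114 114 113 115]
 [115 114 115 116 116 113 102 108 116  99  92  90  87  83  82  85  89  95
   99 108 112 112 114 113 112 114]
 [115 115 117 118 118 118 117 119 116 100 104 109 108 105 104 108 110 112
  114 115 115 113 113 113 113 112]
 [116 117 117 118 119 119 119 119 116 111 112 112 113 113 113 112 112 114
  116 117 116 114 113 113 112 112]]
cass
155
165
175
grips
114 [289.5 255. ] rect [4.884e+02 2.055e+02 5.640e+01 6.100e+00 3.000e-01] mean [0.4883 0.2055] z 0.0523
117 [317.17948718 255.28205128] rect [487.5 150.    8.1  56.4  89.6] mean [0.4888 0.1497] z 0.0521
plate
1911 [301.62323391 211.07116693] rect [579.2 173.4 128.  117.3   0.7] mean [0.5863 0.1772] z 0.0125
```

Run:
```python
from h import *
c=np.load('top1.npz');g=cv2.cvtColor(c['color'],cv2.COLOR_RGB2GRAY)
G=cv2.resize(g,None,fx=8,fy=8,interpolation=cv2.INTER_LINEAR)
def up(uv): return (np.asarray(uv)+.5)/8-.5
for t in(130,135,140):
    m=(G>t).astype(np.uint8);m[:225*8]=0;m[258*8:]=0;m[:,:192*8]=0;m[:,225*8:]=0
    m=cv2.morphologyEx(m,cv2.MORPH_OPEN,np.ones((33,33)))
    n,l,st,ce=cv2.connectedComponentsWithStats(m)
    for i in range(1,n):
        v,u=np.where(l==i);Q=ray(c,up(np.c_[u,v]),.04);d=np.linalg.svd(Q-Q.mean(0),full_matrices=0)[2][0]
        print(t,st[i,4],rect(Q),Q.mean(0),np.degrees(np.arctan2(d[1],d[0])))
print('hinges',ray(c,up([[511/5.3*8+190*8,57/5.3*8+180*8],[703/5.3*8+190*8,60/5.3*8+180*8]]),.058))
# hinge-bright ring + bars: mean y of bar rows
for v0 in(198,205,212,218,224):
    row=g[v0,275:335].astype(int);print(v0,row)
for u in(296,300,304,308,312):print('col',u,g[205:246,u])
```

```text
130 6505 [517.  369.2  31.7  15.7   5.9] [0.51681039 0.36926194] -167.00990344753305
135 5977 [516.9 369.2  31.8  14.2  13.8] [0.51672844 0.36926499] -167.29688892161738
140 5423 [516.8 369.3  30.9  13.2  13.5] [0.51666218 0.36917875] -167.15621347434478
hinges [[0.62050676 0.21389153]
 [0.62079298 0.13916081]]
198 [134 100  88  94  94  76  62  59  67 118 143 147 143 116  99  98  99  99
  99  99  99  99 100 100  99  98  97  98  98  99  99  98  99  99  99  99
 100 100  97  84  69  61  59  58  66 113 142 147 142 110  96  99  99 127
 138 140 140 140 140 140]
205 [134 102  90  95  94  75  62  61  69 121 145 149 141 114  99  98  98  98
  97  97  97  97  98  98  98  98  99  99  98  98  98  98  99  98  98  98
  98  99  99  97  77  64  61  61  67 111 141 149 146 112  98  99 100 127
 138 139 140 140 140 140]
212 [135 103  92  97  95  76  62  60  69 124 146 149 140 114  99  97  98  98
  97  98  98  98  97  98  98  99  98  98  98  99  98  99  98  99  98  99
  99  99  99  97  76  63  62  61  67 109 141 149 147 116 100 101 102 128
 139 140 140 139 140 140]
218 [134 104  94  97  95  76  63  61  71
[... 637 characters left out ...]
 300 [ 98  98  99  99  98  98  98  99 100 113 137 134 118 151 156 155 154 153
 153 155 158 156 154 154 156 155 154 154 155 155 152 140 129 117  90  96
  89 100 134 139 139]
col 304 [ 98  98  98  98  98  99  98  99  99 110 131 135 124 151 155 155 154 153
 154 156 158 157 154 154 155 155 154 154 155 155 153 149 145 119  94  97
  92 102 136 139 139]
col 308 [ 98  98  99  99  99  98  99  99  99 102 119 135 127 150 155 154 154 153
 153 156 158 156 154 155 156 155 154 154 154 154 148 142 147 123  99 100
  94 103 135 138 139]
col 312 [ 99  99  98  98  99  99  99  99 100 112 135 139 127 138 152 154 155 153
 154 156 158 157 155 155 157 155 154 155 155 155 147 138 143 111  99  93
  78  99 135 139 139]
```

Run:
```python
from h import *
for n in('top','side'):
    c=np.load(n+'1.npz');P=cloud(c).reshape(-1,3);P=P[np.isfinite(P[:,0])]
    for y in np.arange(-.7,.5,.1):
        q=P[(abs(P[:,1]-y)<.05)&(P[:,2]>.06)&(P[:,0]>.2)]
        if len(q): print(n,round(y,1),len(q),'xmin',np.percentile(q[:,0],[0,2]).round(3),'zmax',q[:,2].max().round(3), 'x<.6 zmax',q[q[:,0]<.6][:,2].max().round(3) if (q[:,0]<.6).any() else '')
c=np.load('top1.npz');P=cloud(c)
for u,v in((310,350),(350,375),(412,100),(412,200),(430,285),(470,280),(450,200),(505,300)):print(u,v,P[v,u].round(3))
# rails
print('floor far edge',ray(c,[304,217.5],.018),'far rail top',ray(c,[[304,214.5],[304,216.5]],.0245),'near rail',ray(c,[[304,235.5],[304,238]],.0245), 'jaw',ray(c,[[290,226.2]],.038))
```

```text
top -0.2 817 xmin [0.373 0.774] zmax 0.273 x<.6 zmax 0.213
top -0.1 7115 xmin [0.373 0.387] zmax 0.406 x<.6 zmax 0.406
top -0.0 24646 xmin [0.394 0.41 ] zmax 0.406 x<.6 zmax 0.406
top 0.1 1920 xmin [0.845 0.848] zmax 0.301 x<.6 zmax 
top 0.2 1832 xmin [0.848 0.852] zmax 0.316 x<.6 zmax 
top 0.3 954 xmin [0.713 0.715] zmax 0.141 x<.6 zmax 
top 0.4 316 xmin [0.647 0.648] zmax 0.104 x<.6 zmax 
side -0.7 116 xmin [0.296 0.301] zmax 0.331 x<.6 zmax 0.331
side -0.6 547 xmin [0.242 0.259] zmax 0.343 x<.6 zmax 0.343
side -0.5 610 xmin [0.219 0.223] zmax 0.354 x<.6 zmax 0.354
side -0.4 307 xmin [0.37  0.371] zmax 0.369 x<.6 zmax 0.369
side -0.3 370 xmin [0.37  0.371] zmax 0.382 x<.6 zmax 0.382
side -0.2 1635 xmin [0.37  0.376] zmax 0.396 x<.6 zmax 0.396
side -0.1 3060 xmin [0.371 0.383] zmax 0.401 x<.6 zmax 0.401
side -0.0 31234 xmin [0.2   0.216] zmax 0.432 x<.6 zmax 0.432
side 0.1 5475 xmin [0.2   0.849] zmax 0.426 x<.6 zmax 0.426
side 0.2 7796 xmin [0.845 0.86 ] zmax 0.418 x<.6 zmax 
side 0.3 3406 xmin [0.711 0.715] zmax 0.306 x<.6 zmax 
side 0.4 455 xmin [0.646 0.647] zmax 0.302 x<.6 zmax 
310 350 [ 0.224  0.078 -0.756]
350 375 [ 0.157 -0.045 -0.665]
412 100 [ 0.805 -0.04   0.104]
412 200 [ 0.602 -0.039  0.076]
430 285 [ 0.431 -0.036  0.166]
470 280 [ 0.435 -0.04   0.324]
450 200 [ 0.564 -0.039  0.271]
505 300 [ 0.407 -0.078  0.345]
floor far edge [[0.57089754 0.17288231]] far rail top [[0.57626709 0.17350515]
 [0.57199613 0.17350582]] near rail [[0.53177404 0.17351217]
 [0.52652863 0.173513  ]] jaw [[0.54890694 0.20382715]]
```

The white box east of the press is 0.41 m tall and starts at x≈0.37, so I go over it. The nest is at about (0.5515, 0.177), yaw about 0. The cassette's block centre is at (0.517, 0.369), yaw 13°.

```bash
python3 -m crank '[[[0,0,0],[0,0,-4.5],-1],[[0,0,0],[0,0,-4.5],-1],[[0,0,0],[0,0,-4.5],-1],[[0,0,0],[0,0,-4.5],-1],[[0,0,0],[0,0,-4.5],-1],[[0,0,0],[0,0,-4.5],-1],[[0,0,0],[0,0,0],-1]]'
python3 -m crank '[[[0,0,0],[-2.5,3.2,0],-1],[[0,0,0],[-2.5,3.2,0],-1],[[0,0,0],[-2.5,3.2,0],-1],[[0,0,0],[-2.5,3.2,0],-1],[[0,0,0],[-2.5,3.2,0],-1],[[0,0,0],[-2.5,3.2,0],-1]]'
```

```text
time_s: 0.8
tcp_pos: [0.2973, -0.6066, 0.5286]
eef_rot: [-179.4, 0.0, -153.9]
contact_force: [0.1, -0.8, -1.1]
gripper_width: 0.0878
gripper_force: 0.0
time_s: 1.4
tcp_pos: [0.3475, -0.3657, 0.5211]
eef_rot: [180.0, -0.0, -153.8]
contact_force: [1.1, 0.6, -0.1]
gripper_width: 0.0879
gripper_force: 0.0
```

```bash
python3 -m crank '[[[0,0,0],[-2.5,3.2,0],-1],[[0,0,0],[-2.5,3.2,0],-1],[[0,0,0],[-2.5,3.2,0],-1],[[0,0,0],[-2.5,3.2,0],-1],[[0,0,0],[-2.5,3.2,0],-1],[[0,0,0],[-2.5,3.2,0],-1],[[0,0,0],[-2.5,3.2,0],-1],[[0,0,0],[-2.5,3.2,0],-1]]'
python3 -m crank '[[[0,0,-7.7],[-2.5,3.2,0],-1],[[0,0,-7.7],[-2.5,3.2,0],-1],[[0,0,-7.7],[-2.5,2.5,0],-1],[[0,0,-7.7],[-2.5,2.5,0],-1],[[0,0,-7.7],[-2.5,2.5,0],-1],[[0,0,-7.7],[0,0,0],-1],[[0,0,-7.7],[0,0,0],-1],[[0,0,-7.7],[0,0,0],-1]]'
python3 -m crank '[[[0,0,-7.7],[0,0,0],-1],[[0,0,-7.7],[0,0,0],-1],[[0,0,0],[0,0,0],-1],[[0,0,0],[0,0,0],-1]]'; python3 -c "
from plant import r;print(r.get_state()['joints'])"
```

```text
time_s: 2.2
tcp_pos: [0.4139, -0.0477, 0.5215]
eef_rot: [180.0, 0.0, -153.8]
contact_force: [0.3, -0.3, 0.5]
gripper_width: 0.0882
gripper_force: 0.0
time_s: 3.0
tcp_pos: [0.4174, 0.1365, 0.5212]
eef_rot: [180.0, -0.0, -91.8]
contact_force: [-0.0, -0.7, 0.6]
gripper_width: 0.0877
gripper_force: 0.0
time_s: 3.4
tcp_pos: [0.4175, 0.136, 0.5214]
eef_rot: [180.0, -0.0, -77.1]
contact_force: [-0.7, -0.5, 0.4]
gripper_width: 0.088
gripper_force: 0.0
[ 4.39386049e+01 -5.91274705e+00  3.67462371e+00 -6.48069890e-03
 -9.96090446e+01 -3.09908823e+01]
```

```bash
python3 -m crank '[[[0,0,0],[-2.57,-1.86,3],-1],[[0,0,0],[-2.57,-1.86,3],-1],[[0,0,0],[-2.57,-1.86,3],-1],[[0,0,0],[-2.57,-1.86,3],-1],[[0,0,0],[-2.57,-1.86,3],-1],[[0,0,0],[-2.57,-1.86,3],-1],[[0,0,0],[-2.57,-1.86,3],-1],[[0,0,0],[-2.57,-1.86,3],-1]]'
python3 -m crank '[[[0,0,0],[0,0,4],-1],[[0,0,0],[0,0,4],-1],[[0,0,0],[0,0,4],-1],[[0,0,0],[0,0,4],-1],[[0,0,0],[0,0,0],-1],[[0,0,0],[0,0,0],-1]]'
python3 - <<'E'
from h import *
for n in('top','side'):
    c=cap(n);np.savez(n+'2.npz',**c)
    print(n)
    im=c['color'][:,:,::-1]
    a=im[190:290,150:283] if n=='top' else im[150:280,190:363]
    cv2.imwrite(f'pics/{n}2.png',cv2.resize(a,None,fx=4,fy=4,interpolation=cv2.INTER_CUBIC))
a,b=cv2.imread('pics/top2.png'),cv2.imread('pics/side2.png')
b=cv2.resize(b,(532,400));cv2.imwrite('pics/c2.png',cv2.resize(np.vstack([a[:,:532],b]),None,fx=.74,fy=.74))
E
```

```text
time_s: 4.2
tcp_pos: [0.516, 0.3712, 0.2801]
eef_rot: [180.0, -0.0, -77.0]
contact_force: [0.1, 1.1, -0.3]
gripper_width: 0.0878
gripper_force: 0.0
time_s: 4.8
tcp_pos: [0.5159, 0.3701, 0.1219]
eef_rot: [180.0, -0.1, -76.9]
contact_force: [0.2, 0.6, 0.9]
gripper_width: 0.0877
gripper_force: 0.0
top
side
```

View pics/c2.png

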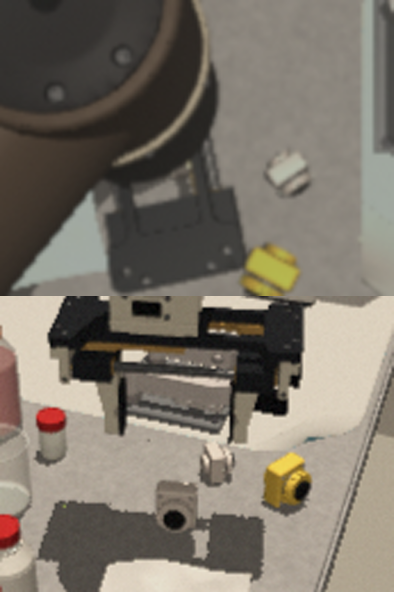

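The side view (lower half) shows the fingers straddling the white cassette, which has its cover towards the camera. The smaller white and yellow ones are clear of the fingers. I'll descend and grasp.

```bash
python3 -m crank '[[[0,0,0],[0,0,2.8],-1],[[0,0,0],[0.1,0,2.8],-1],[[0,0,0],[0,0,2.9],-1],[[0,0,0],[0,0,0],-1],[[0,0,0],[0,0,0],-1]]' 
python3 -m crank '[[[0,0,0],[0,0,0],0.5],[[0,0,0],[0,0,0],0.5],[[0,0,0],[0,0,0],0.5],[[0,0,0],[0,0,0],0.5],[[0,0,0],[0,0,0],0.5],[[0,0,0],[0,0,0],0.5],[[0,0,0],[0,0,0],0.5],[[0,0,0],[0,0,0],0.5]]' 20
```

```text
time_s: 5.4
tcp_pos: [0.5168, 0.37, 0.0386]
eef_rot: [-179.9, 0.1, -76.8]
contact_force: [-0.3, -0.1, 0.5]
gripper_width: 0.0878
gripper_force: 0.0
time_s: 6.2
tcp_pos: [0.5159, 0.3692, 0.0365]
eef_rot: [-180.0, -0.0, -76.8]
contact_force: [-0.5, -0.3, 1.1]
gripper_width: 0.0358
gripper_force: 20.0
```

```bash
python3 -m crank '[[[0,0,0],[0,0,-1],0.5],[[0,0,0],[0,0,-2],0.5],[[0,0,0],[0,0,-3],0.5],[[0,0,0],[0,0,-3],0.5],[[0,0,6.6],[0,0,-1],0.5],[[0,0,6.6],[0,0,0],0.5],[[0,0,0],[0,0,0],0.5]]'
python3 -m crank '[[[0,0,0],[2.8,-0.5,0],0.5],[[0,0,0],[2.8,-0.5,0],0.5],[[0,0,0],[2.8,-0.5,0],0.5],[[0,0,0],[2.8,-0.5,0],0.5],[[0,0,0],[2.8,-0.5,0],0.5],[[0,0,0],[2.8,-0.5,0],0.5],[[0,0,0],[2.8,-0.5,0],0.5],[[0,0,0],[0,0,0],0.5]]'
python3 -m crank '[[[0,0,0],[0,0,0],0.5],[[0,0,0],[0,0,0],0.5]]'
python3 - <<'E'
from h import *
for n in('top','side'):
    c=cap(n);np.savez(n+'3.npz',**c)
im=c['color'][110:240,215:375,::-1]
cv2.imwrite('pics/side3.png',cv2.resize(im,None,fx=4.5,fy=4.5,interpolation=cv2.INTER_CUBIC))
E
```

```text
time_s: 6.9
tcp_pos: [0.5154, 0.3689, 0.137]
eef_rot: [180.0, 0.0, -90.1]
contact_force: [-0.6, 0.1, -6.4]
gripper_width: 0.0356
gripper_force: 20.0
time_s: 7.7
tcp_pos: [0.55, 0.1698, 0.1359]
eef_rot: [179.9, -0.1, -90.0]
contact_force: [-0.7, 1.1, -5.7]
gripper_width: 0.0357
gripper_force: 20.0
time_s: 7.9
tcp_pos: [0.5506, 0.1734, 0.1363]
eef_rot: [180.0, -0.0, -89.9]
contact_force: [-0.3, 0.0, -5.2]
gripper_width: 0.0358
gripper_force: 20.0
```

View pics/side3.png

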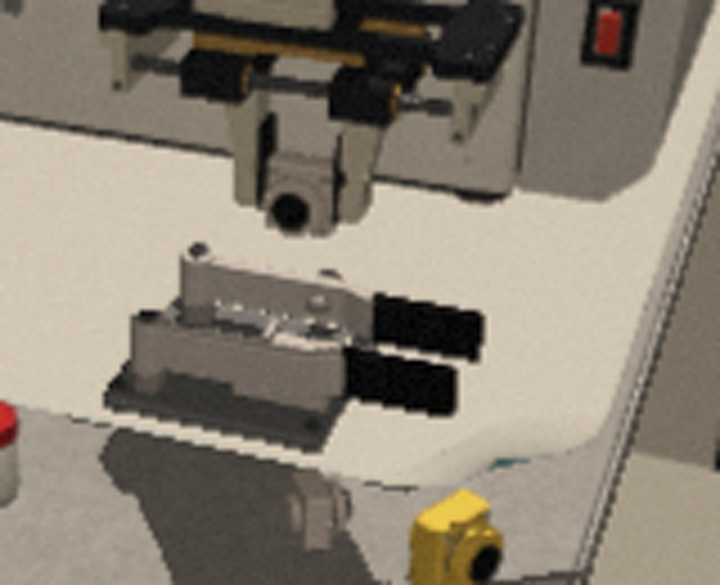

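The held cassette is above the press with its septum at crop (290,211), i.e. image (279,157). The hinge tops are at crop (198,248) and (148,316). I'll turn the septum into a position and compare the press in the same camera.

Run:
```python
from h import *
s1=np.load('side1.npz');s3=np.load('side3.npz')
def sept(s,u0,u1,v0,v1,h):
    g=cv2.cvtColor(s['color'],cv2.COLOR_RGB2GRAY);G=cv2.resize(g[v0:v1,u0:u1],None,fx=8,fy=8)
    m=(G<60).astype(np.uint8);n,l,st,ce=cv2.connectedComponentsWithStats(m)
    i=1+np.argmax(st[1:,4]);uv=(ce[i]+.5)/8-.5+[u0,v0]
    P=cloud(s)[int(round(uv[1]))-2:int(round(uv[1]))+3,int(round(uv[0]))-2:int(round(uv[0]))+3].reshape(-1,3)
    print('septum',uv,st[i],ray(s,uv,h),np.nanmedian(P,0))
sept(s1,255,280,235,258,.02)
sept(s3,270,289,147,163,.12)
uv=np.array([[198,248],[148,316]])/4.5-.39+[215,110]
print('hinges side',uv,ray(s3,uv,.058),ray(s3,uv,.060))
P=cloud(s3)
g=cv2.cvtColor(s3['color'],cv2.COLOR_RGB2GRAY)
# grips cloud
q=P[170:205,290:325];m=(g[170:205,290:325]<60)&np.isfinite(q[...,0]);q=q[m]
for lo,hi in((.12,.178),(.178,.24)):
    w=q[(q[:,1]>lo)&(q[:,1]<hi)];print('grip',len(w),np.percentile(w,[2,50,98],axis=0).round(4).tolist())
# cloud of the held block front+top in both cams
for n in('top3','side3'):
    s=np.load(n+'.npz');P=cloud(s).reshape(-1,3);w=P[(abs(P[:,0]-.551)<.03)&(abs(P[:,1]-.178)<.03)&(P[:,2]>.095)&(P[:,2]<.142)]
    print(n,len(w),np.percentile(w,[2,50,98],axis=0).round(4).tolist() if len(w) else '')
```

```text
septum [266.08626865 248.03615617] [  54   74   79   70 4223] [[0.50953599 0.39290093]] [0.50955999 0.39318762 0.02064246]
septum [279.02563398 156.61270522] [  41   48   69   66 3411] [[0.5487075  0.19933134]] [0.54905172 0.19795507 0.11863803]
hinges side [[258.61       164.72111111]
 [247.49888889 179.83222222]] [[0.61727453 0.14596722]
 [0.61646278 0.2223616 ]] [[0.61602809 0.14931938]
 [0.6152196  0.22540644]]
grip 252 [[0.4583, 0.1474, 0.0237], [0.4863, 0.1524, 0.0393], [0.5143, 0.1555, 0.0515]]
grip 271 [[0.4583, 0.2029, 0.0241], [0.4856, 0.2095, 0.0401], [0.5143, 0.213, 0.0517]]
top3 0 
side3 413 [[0.5232, 0.1713, 0.1021], [0.548, 0.1852, 0.1267], [0.5795, 0.199, 0.1407]]
```

In the side camera's own frame, the held cassette is about 1.5 mm too far along +y and 0.5 mm short in x. I'll correct both and lower.

```bash
python3 -m crank '[[[0,0,0],[0.15,-0.05,1.5],0.5],[[0,0,0],[0,0,2],0.5],[[0,0,0],[0,0,2],0.5],[[0,0,0],[0,0,1],0.5],[[0,0,0],[0,0,0.5],0.5],[[0,0,0],[0,0,0],0.5],[[0,0,0],[0,0,0],0.5]]'
python3 -m crank '[[[0,0,0],[0,0,0.2],0.5],[[0,0,0],[0,0,0.2],0.5],[[0,0,0],[0,0,0.2],0.5],[[0,0,0],[0,0,0.2],0.5],[[0,0,0],[0,0,0.2],0.5],[[0,0,0],[0,0,0],0.5],[[0,0,0],[0,0,0],0.5]]'
```

```text
time_s: 8.7
tcp_pos: [0.5518, 0.1721, 0.0673]
eef_rot: [-179.9, 0.0, -90.0]
contact_force: [-0.1, -0.4, -3.7]
gripper_width: 0.0358
gripper_force: 20.0
time_s: 9.4
tcp_pos: [0.5513, 0.1716, 0.0565]
eef_rot: [180.0, -0.0, -90.0]
contact_force: [0.8, 0.7, -4.2]
gripper_width: 0.0364
gripper_force: 20.0
```

```bash
python3 -m crank '[[[0,0,0],[0,0,0.1],0.5],[[0,0,0],[0,0,0.1],0.5],[[0,0,0],[0,0,0],0.5],[[0,0,0],[0,0,0],0.5]]'
python3 - <<'E'
from h import *
c=cap('side');np.savez('side4.npz',**c)
im=c['color'][130:220,230:350,::-1]
cv2.imwrite('pics/side4.png',cv2.resize(im,None,fx=6,fy=6,interpolation=cv2.INTER_CUBIC))
E
```

```text
time_s: 9.8
tcp_pos: [0.5512, 0.1716, 0.0545]
eef_rot: [180.0, -0.0, -90.0]
contact_force: [-1.4, 0.2, -4.8]
gripper_width: 0.0358
gripper_force: 20.0
```

View pics/side4.png

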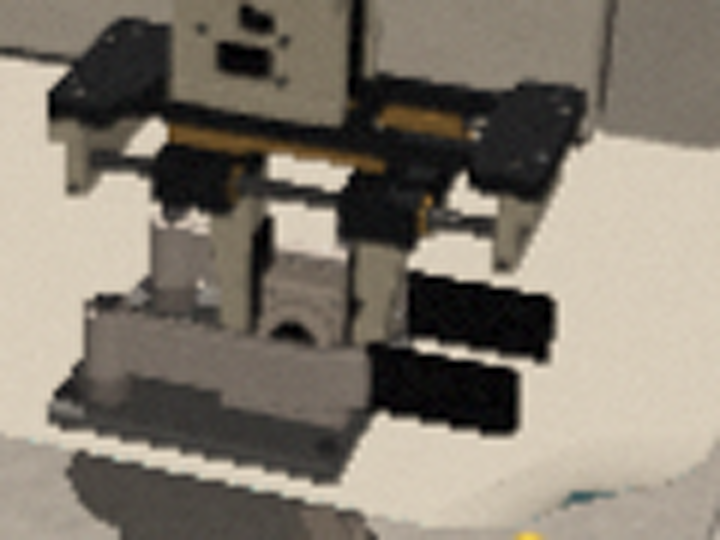

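The cassette sits between the handles, septum at about crop (295,330), but the wrist still carries its full weight. I'll lower in small steps until it's supported.

```bash
python3 -m crank '[[[0,0,0],[0,0,0.05],0.5],[[0,0,0],[0,0,0.05],0.5],[[0,0,0],[0,0,0],0.5]]'; python3 -m crank '[[[0,0,0],[0,0,0.05],0.5],[[0,0,0],[0,0,0],0.5],[[0,0,0],[0,0,0],0.5]]'
```

```text
time_s: 10.15
tcp_pos: [0.5513, 0.1717, 0.0545]
eef_rot: [-180.0, 0.0, -90.0]
contact_force: [-2.8, -0.2, 5.7]
gripper_width: 0.0358
gripper_force: 20.0
time_s: 10.45
tcp_pos: [0.5513, 0.1717, 0.0545]
eef_rot: [-180.0, 0.0, -90.0]
contact_force: [-5.7, -0.5, 10.2]
gripper_width: 0.0357
gripper_force: 20.0
```

```bash
python3 -m crank '[[[0,0,0],[0,0,-0.1],0.5],[[0,0,0],[0,0,0],0.5],[[0,0,0],[0,0,0],-0.1],[[0,0,0],[0,0,0],-0.3],[[0,0,0],[0,0,0],-0.3],[[0,0,0],[0,0,0],-0.3],[[0,0,0],[0,0,0],-0.3]]' 
python3 -m crank '[[[0,0,0],[0,0,-1],-0.3],[[0,0,0],[0,0,-2],-0.3],[[0,0,0],[0,0,-3],-0.3],[[0,0,0],[0,0,-3],-1],[[0,0,0],[0,0,-3],-1],[[0,0,0],[0,0,0],-1],[[0,0,0],[0,0,0],-1]]'
python3 - <<'E'
from h import *
c=cap('side');np.savez('side5.npz',**c)
im=c['color'][130:220,230:350,::-1]
cv2.imwrite('pics/side5.png',cv2.resize(im,None,fx=6,fy=6,interpolation=cv2.INTER_CUBIC))
E
```

```text
time_s: 11.15
tcp_pos: [0.5513, 0.1716, 0.054]
eef_rot: [-180.0, -0.0, -90.0]
contact_force: [-0.2, -0.4, 0.3]
gripper_width: 0.0568
gripper_force: 0.0
time_s: 11.85
tcp_pos: [0.5515, 0.1719, 0.1755]
eef_rot: [-179.9, 0.1, -90.0]
contact_force: [-0.9, -0.3, -0.1]
gripper_width: 0.0833
gripper_force: 0.0
```

View pics/side5.png

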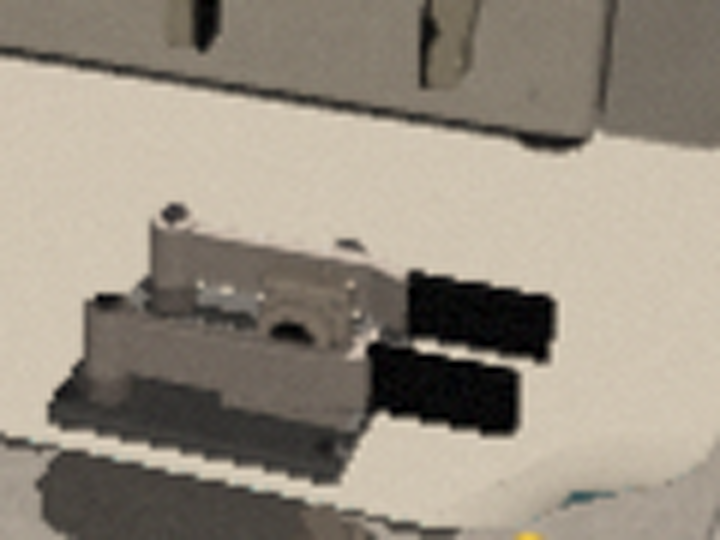

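The cassette stands free in the nest, septum at crop (290,330), with the grips undisturbed at crop (440,390) and (480,315). Next I turn the tool and go over the grips.

```bash
python3 -m crank '[[[0,0,-8],[0,0,0],-1],[[0,0,-8],[0,0,0],-1],[[0,0,-8],[0,0,0],-1],[[0,0,-8],[0,0,0],-1],[[0,0,-8],[0,0,0],-1],[[0,0,-8],[0,0,0],-1],[[0,0,-8],[0,0,0],-1],[[0,0,-8],[0,0,0],-1]]' 
python3 -m crank '[[[0,0,-8],[0,0,0],-1],[[0,0,-8],[0,0,0],-1],[[0,0,-8],[0,0,0],-1],[[0,0,-2],[0,0,0],-1],[[0,0,0],[-2.1,-0.2,0],-1],[[0,0,0],[-2.1,-0.2,0],-1],[[0,0,0],[-2.1,-0.2,0],-1],[[0,0,0],[0,0,0],-1]]'
python3 -m crank '[[[0,0,0],[0,0,3],-1],[[0,0,0],[0,0,3],-1],[[0,0,0],[0,0,0],-1],[[0,0,0],[0,0,0],-1]]'
python3 -c "
from plant import r;print(r.get_state()['joints'])"
```

```text
time_s: 12.7
tcp_pos: [0.5506, 0.1713, 0.1728]
eef_rot: [179.9, 0.1, -25.7]
contact_force: [-0.7, 0.0, -0.3]
gripper_width: 0.0875
gripper_force: 0.0
time_s: 13.5
tcp_pos: [0.4858, 0.1771, 0.1731]
eef_rot: [179.9, 0.1, 0.0]
contact_force: [1.4, 0.2, -0.7]
gripper_width: 0.0872
gripper_force: 0.0
time_s: 13.9
tcp_pos: [0.4884, 0.1774, 0.1138]
eef_rot: [179.9, 0.1, -0.0]
contact_force: [0.6, 0.4, 0.5]
gripper_width: 0.0878
gripper_force: 0.0
[ 4.16380680e+01  1.38934807e+01 -2.90915365e+01  3.11800175e-02
 -4.71509478e+01  4.83243452e+01]
```

```bash
python3 -m crank '[[[0,0,0],[0,0,2],-1],[[0,0,0],[0,0,2],-1],[[0,0,0],[0,0,2],-1],[[0,0,0],[0,0,1],-1],[[0,0,0],[0,0,0],-1],[[0,0,0],[0,0,0],-1]]' 
python3 -m crank '[[[0,0,0],[0,0,0],-0.8],[[0,0,0],[0,0,0],-0.7],[[0,0,0],[0,0,0],-0.6],[[0,0,0],[0,0,0],-0.56],[[0,0,0],[0,0,0],-0.54],[[0,0,0],[0,0,0],-0.54],[[0,0,0],[0,0,0],-0.54]]' 12
```

```text
time_s: 14.5
tcp_pos: [0.489, 0.1781, 0.045]
eef_rot: [-180.0, -0.1, -0.0]
contact_force: [0.1, 0.4, -0.3]
gripper_width: 0.0877
gripper_force: 0.0
time_s: 15.2
tcp_pos: [0.4882, 0.1776, 0.0441]
eef_rot: [180.0, 0.0, -0.0]
contact_force: [-0.0, -0.8, 0.5]
gripper_width: 0.0673
gripper_force: 0.3
```

```bash
python3 -m crank '[[[0,0,0],[0,0,0],-0.52],[[0,0,0],[0,0,0],-0.5],[[0,0,0],[0,0,0],-0.48],[[0,0,0],[0,0,0],-0.46],[[0,0,0],[0,0,0],-0.44],[[0,0,0],[0,0,0],-0.42],[[0,0,0],[0,0,0],-0.4],[[0,0,0],[0,0,0],-0.4]]' 
python3 -m crank '[[[0,0,0],[0,0,0],-0.38],[[0,0,0],[0,0,0],-0.36],[[0,0,0],[0,0,0],-0.34],[[0,0,0],[0,0,0],-0.32],[[0,0,0],[0,0,0],-0.3],[[0,0,0],[0,0,0],-0.28],[[0,0,0],[0,0,0],-0.26],[[0,0,0],[0,0,0],-0.26]]'
```

```text
time_s: 16.0
tcp_pos: [0.4883, 0.1778, 0.0441]
eef_rot: [-180.0, -0.0, -0.0]
contact_force: [0.6, 0.9, 0.7]
gripper_width: 0.0618
gripper_force: 0.7
time_s: 16.8
tcp_pos: [0.4884, 0.1777, 0.0441]
eef_rot: [-180.0, -0.0, -0.0]
contact_force: [1.3, 0.0, -0.9]
gripper_width: 0.0555
gripper_force: 0.8
```

```bash
python3 -m crank '[[[0,0,0],[0,0,0],-0.25],[[0,0,0],[0,0,0],-0.24],[[0,0,0],[0,0,0],-0.23],[[0,0,0],[0,0,0],-0.22],[[0,0,0],[0,0,0],-0.21],[[0,0,0],[0,0,0],-0.2],[[0,0,0],[0,0,0],-0.2]]' 
python3 -m crank '[[[0,0,0],[0,0,0],-0.19],[[0,0,0],[0,0,0],-0.18],[[0,0,0],[0,0,0],-0.17],[[0,0,0],[0,0,0],-0.16],[[0,0,0],[0,0,0],-0.16]]'
```

```text
time_s: 17.5
tcp_pos: [0.4883, 0.1777, 0.0441]
eef_rot: [-180.0, -0.0, -0.0]
contact_force: [1.4, -0.7, -0.8]
gripper_width: 0.0528
gripper_force: 0.9
time_s: 18.0
tcp_pos: [0.4883, 0.1777, 0.0441]
eef_rot: [-180.0, -0.0, -0.0]
contact_force: [1.0, 0.4, 1.0]
gripper_width: 0.0508
gripper_force: 0.9
```

```bash
python3 -m crank '[[[0,0,0],[0,0,0],-0.15],[[0,0,0],[0,0,0],-0.14],[[0,0,0],[0,0,0],-0.13],[[0,0,0],[0,0,0],-0.12],[[0,0,0],[0,0,0],-0.12]]'
```

```text
time_s: 18.5
tcp_pos: [0.4883, 0.1778, 0.0441]
eef_rot: [-180.0, -0.0, -0.0]
contact_force: [1.9, 0.5, 0.3]
gripper_width: 0.0495
gripper_force: 1.1
```

```bash
python3 -m crank '[[[0,0,0],[0,0,0],-0.11],[[0,0,0],[0,0,0],-0.1],[[0,0,0],[0,0,0],-0.09],[[0,0,0],[0,0,0],-0.09]]'
python3 -m crank '[[[0,0,0],[0,0,0],-0.08],[[0,0,0],[0,0,0],-0.07],[[0,0,0],[0,0,0],-0.06],[[0,0,0],[0,0,0],-0.06]]'
```

```text
time_s: 18.9
tcp_pos: [0.4884, 0.1779, 0.0441]
eef_rot: [-180.0, -0.0, -0.0]
contact_force: [1.3, 1.9, -1.2]
gripper_width: 0.048
gripper_force: 1.8
time_s: 19.3
tcp_pos: [0.4884, 0.1778, 0.0441]
eef_rot: [-180.0, -0.0, -0.0]
contact_force: [1.2, 1.7, -1.3]
gripper_width: 0.0463
gripper_force: 2.0
```

```bash
python3 -m crank '[[[0,0,0],[0,0,0],-0.05],[[0,0,0],[0,0,0],-0.04],[[0,0,0],[0,0,0],-0.03],[[0,0,0],[0,0,0],-0.03]]'
python3 -m crank '[[[0,0,0],[0,0,0],-0.02],[[0,0,0],[0,0,0],-0.01],[[0,0,0],[0,0,0],-0.01]]'
```

```text
time_s: 19.7
tcp_pos: [0.4884, 0.1778, 0.0441]
eef_rot: [-180.0, -0.0, -0.0]
contact_force: [3.2, 2.1, -1.3]
gripper_width: 0.045
gripper_force: 2.0
time_s: 20.0
tcp_pos: [0.4884, 0.1778, 0.0441]
eef_rot: [-180.0, -0.0, -0.0]
contact_force: [2.7, 1.6, -0.5]
gripper_width: 0.0445
gripper_force: 2.0
```

```bash
python3 -m crank '[[[0,0,0],[0,0,0],0],[[0,0,0],[0,0,0],0.01],[[0,0,0],[0,0,0],0.02],[[0,0,0],[0,0,0],0.02]]'
python3 -m crank '[[[0,0,0],[0,0,0],0.03],[[0,0,0],[0,0,0],0.04],[[0,0,0],[0,0,0],0.04]]'
```

```text
time_s: 20.4
tcp_pos: [0.4885, 0.1778, 0.0441]
eef_rot: [-180.0, -0.0, -0.0]
contact_force: [3.2, 1.7, -1.5]
gripper_width: 0.0433
gripper_force: 4.7
time_s: 20.7
tcp_pos: [0.4885, 0.1778, 0.0441]
eef_rot: [-180.0, -0.0, -0.0]
contact_force: [4.2, 1.1, -2.4]
gripper_width: 0.0423
gripper_force: 7.6
```

```bash
python3 -m crank '[[[0,0,0],[0,0,0],0.05],[[0,0,0],[0,0,0],0.05]]'; python3 -m crank '[[[0,0,0],[0,0,0],0.06],[[0,0,0],[0,0,0],0.06]]'
```

```text
time_s: 20.9
tcp_pos: [0.4885, 0.1778, 0.0442]
eef_rot: [-180.0, -0.0, -0.0]
contact_force: [4.9, 1.9, -0.8]
gripper_width: 0.0416
gripper_force: 9.3
time_s: 21.1
tcp_pos: [0.4885, 0.1777, 0.0442]
eef_rot: [-180.0, -0.0, -0.0]
contact_force: [6.0, 1.9, -1.7]
gripper_width: 0.0414
gripper_force: 10.6
```

```bash
python3 -m crank '[[[0,0,0],[0,0,0],0.07],[[0,0,0],[0,0,0],0.07]]'; python3 -m crank '[[[0,0,0],[0,0,0],0.08],[[0,0,0],[0,0,0],0.08]]'
```

```text
time_s: 21.3
tcp_pos: [0.4886, 0.1776, 0.0441]
eef_rot: [180.0, -0.0, -0.0]
contact_force: [6.4, -0.2, -1.7]
gripper_width: 0.0408
gripper_force: 10.3
time_s: 21.5
tcp_pos: [0.4886, 0.1775, 0.0442]
eef_rot: [180.0, -0.0, -0.0]
contact_force: [7.0, 0.1, -1.2]
gripper_width: 0.0402
gripper_force: 9.4
```

The force peaked at 10.6 N and is falling, so the cover is going in.

```bash
python3 -m crank '[[[0,0,0],[0,0,0],0.09],[[0,0,0],[0,0,0],0.1],[[0,0,0],[0,0,0],0.1]]'; python3 -m crank '[[[0,0,0],[0,0,0],0.11],[[0,0,0],[0,0,0],0.11]]'
```

```text
time_s: 21.8
tcp_pos: [0.4877, 0.1767, 0.0439]
eef_rot: [179.9, 0.1, -0.1]
contact_force: [3.2, -0.5, 0.8]
gripper_width: 0.0395
gripper_force: 2.1
time_s: 22.0
tcp_pos: [0.4876, 0.1769, 0.0439]
eef_rot: [179.9, 0.1, -0.0]
contact_force: [1.6, -2.3, 0.7]
gripper_width: 0.0385
gripper_force: 2.6
```

```bash
python3 -m crank '[[[0,0,0],[0,0,0],0.12],[[0,0,0],[0,0,0],0.12]]'; python3 -m crank '[[[0,0,0],[0,0,0],0.13],[[0,0,0],[0,0,0],0.13]]'
```

```text
time_s: 22.2
tcp_pos: [0.4877, 0.177, 0.0439]
eef_rot: [179.9, 0.1, -0.0]
contact_force: [1.9, -3.1, 1.6]
gripper_width: 0.0385
gripper_force: 3.8
time_s: 22.4
tcp_pos: [0.4877, 0.1772, 0.0439]
eef_rot: [180.0, 0.1, -0.0]
contact_force: [0.3, -3.4, 0.8]
gripper_width: 0.0384
gripper_force: 5.0
```

There was a sharp drop from 9.4 to 2.1 N, then a stiff rise at constant width: it snapped home. I'll stop, open and withdraw.

```bash
python3 -m crank '[[[0,0,0],[0,0,0],0.05],[[0,0,0],[0,0,0],-0.05],[[0,0,0],[0,0,0],-0.15],[[0,0,0],[0,0,0],-0.25],[[0,0,0],[0,0,0],-0.35],[[0,0,0],[0,0,0],-0.5],[[0,0,0],[0,0,0],-0.8],[[0,0,0],[0,0,0],-1]]'
python3 -m crank '[[[0,0,0],[0,0,0],-1],[[0,0,0],[0,0,0],-1],[[0,0,0],[0,0,0],-1],[[0,0,0],[0,0,-2],-1],[[0,0,0],[0,0,-4],-1],[[0,0,0],[0,0,-4],-1],[[0,0,0],[0,0,-4],-1],[[0,0,0],[0,0,0],-1]]'
python3 -m crank '[[[0,0,0],[-2,0,-3],-1],[[0,0,0],[-2,0,-3],-1],[[0,0,0],[0,0,-3],-1],[[0,0,0],[0,0,0],-1],[[0,0,0],[0,0,0],-1]]'
python3 - <<'E'
from h import *
t=cap('top');s=cap('side');np.savez('side6.npz',**s);np.savez('top6.npz',**t)
P=cloud(s);g=cv2.cvtColor(s['color'],cv2.COLOR_RGB2GRAY)
q=P[170:205,290:325];m=(g[170:205,290:325]<60)&np.isfinite(q[...,0]);q=q[m]
for lo,hi in((.12,.178),(.178,.24)):
    w=q[(q[:,1]>lo)&(q[:,1]<hi)];print('grip',len(w),np.percentile(w,[2,50,98],axis=0).round(4).tolist())
a=cv2.resize(s['color'][130:220,230:350,::-1],None,fx=5,fy=5,interpolation=cv2.INTER_CUBIC)
b=cv2.resize(t['color'][:,:,::-1][180:270,265:345],None,fx=2.2*5/2.2,fy=5,interpolation=cv2.INTER_CUBIC)
f=np.hstack([a,b]);cv2.imwrite('pics/end.png',cv2.resize(f,(800,int(f.shape[0]*800/f.shape[1]))))
E
```

```text
time_s: 23.2
tcp_pos: [0.4886, 0.1779, 0.0442]
eef_rot: [-180.0, -0.0, -0.0]
contact_force: [-0.6, 0.2, 0.2]
gripper_width: 0.0765
gripper_force: 0.0
time_s: 24.0
tcp_pos: [0.491, 0.1794, 0.1899]
eef_rot: [-179.7, -0.5, 0.0]
contact_force: [-0.4, 0.7, 0.0]
gripper_width: 0.0876
gripper_force: 0.0
time_s: 24.5
tcp_pos: [0.4483, 0.178, 0.2744]
eef_rot: [-179.9, -0.1, -0.0]
contact_force: [-1.1, -0.1, -0.5]
gripper_width: 0.0877
gripper_force: 0.0
grip 255 [[0.4583, 0.1466, 0.0219], [0.4865, 0.1525, 0.0394], [0.5159, 0.1558, 0.0511]]
grip 267 [[0.4579, 0.2048, 0.0256], [0.4854, 0.2097, 0.0402], [0.513, 0.2123, 0.0517]]
```

View pics/end.png

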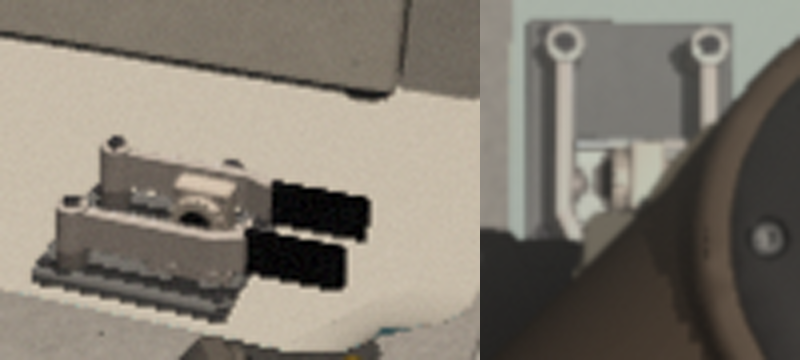

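The handles are open again: the grip positions match the ones before the squeeze. The cassette stands upright in the nest with its septum at (190,218) in the left half, and the force trace showed the snap. I'm handing in.

```bash
python3 -c "
from plant import r;print(r.close_job())"
```

```text
the job is handed in; nothing more can be done
None
```

The job is handed in at about 25 s of the 58 s limit, with no verdict returned: the cassette stands in the nest with its cover snapped home (judged from the force drop, not measured), the handles sprung open, and I saw nothing knocked over, though I did not re-image the bystanders at the end.

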